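# Unclamp the vial block of a heating shaker and hold it up level

### The job

Press the shaker's release lever down until it clicks and stays down by itself, then take the vial block by its handle, lift it straight up out of the shaker and hold it still and level over the shaker, a good hand's breadth (about 9 cm) above its seat, so that I can wipe the seat underneath. Keep it level all the way, because the sediment in the vials has settled, and leave the other things on the bench alone. Finish while holding the block in the air: do not put it down or let go.

Things in the scene. Friction and masses are not known exactly. Their poses are not given: they have to be found in the camera images.
- shaker: bench-top heating shaker, fixed: white housing 230 (x) x 200 (y) mm, grey deck 78 mm high; above it the aluminium seat plate, top 106 mm above the bench, with 6 mm high rails in front of and behind the block (2 mm play). Two steel hook jaws, one at each y end, reach over the block's feet. Origin on the bench under the seat's centre; z up, x from control panel (robot side) to back, y left
- seat (a point): centre of the shaker's seat, 106 mm above the bench, where the centre of the block's underside rests
- release_lever (a joint): clamp release lever at the shaker's right (-y) side, rad: 0 = up, jaws closed over the block's feet; grows as it is pressed down, opening both jaws. Sprung upward, 8 to 14 N at the pad, as far as 0.22; then it falls into a detent at about 0.41 (arm level, jaws open) that holds it down by itself. Stop at 0.48. Pulling the pad up out of the detent takes about 4 N
- lever_hinge (a point): hinge pin of the release lever: 52 mm right (-y) of the shaker's origin and 88 mm above the bench; the pin runs along the shaker's x
- lever_pad (a point): centre of the top face of the lever's black thumb pad, 36 (x) x 34 mm, 100 mm from the hinge pin along the arm and 6 mm above the arm's line. When up it is about 137 mm above the bench and slopes 0.45 rad (outer edge higher); in the detent it is level, about 98 mm high and 12 mm farther out (-y). Axes: the shaker's while the lever is up, tipping with the lever (z is not the pad's normal)
- vial_block: aluminium vial block clamped in the shaker: 70 (x) x 100 (y) x 36 mm, a foot 6 mm thick sticking out 8 mm at each y end, and a handle: two thin posts at y = -44, +44 mm carrying a bar along y. 0.4 to 0.7 kg. Six 24 mm wells, 26 mm deep, at x = -17, +17 and y = -31, 0, +31 mm, five holding vials. Origin: centre of its underside, z up, axes parallel to the shaker's at the start
- handle_mid (a point): middle of the bar of the vial block's handle, 92 mm above the block's underside and 36 mm above the vials' caps: black flat-sided grip 14 mm thick (x), 18 mm high, 72 mm long, along the block's y; pinch it across x
- vial1: capped amber glass vial, 22.5 mm across, 46 mm high, about 20 g, standing loose in a well of the vial block; origin at the centre of its underside, 10 mm above the block's underside
- vial2: capped amber glass vial, 22.5 mm across, 46 mm high, about 20 g, standing loose in a well of the vial block; origin at the centre of its underside, 10 mm above the block's underside
- vial3: capped amber glass vial, 22.5 mm across, 46 mm high, about 20 g, standing loose in a well of the vial block; origin at the centre of its underside, 10 mm above the block's underside
- vial4: capped amber glass vial, 22.5 mm across, 46 mm high, about 20 g, standing loose in a well of the vial block; origin at the centre of its underside, 10 mm above the block's underside
- vial5: capped amber glass vial, 22.5 mm across, 46 mm high, about 20 g, standing loose in a well of the vial block; origin at the centre of its underside, 10 mm above the block's underside
- spare_block: a second aluminium block with the same handle and feet, but with two 32 mm wells and no vials, standing on the bench left of the shaker; leave it alone; origin at the centre of its underside
- beaker: empty glass beaker, 68 mm across, 90 mm high, on the bench; origin at the centre of its underside
- loose_vial: a sixth capped vial like the others, standing on the bench right of the shaker; origin at the centre of its underside
- wash_bottle: white squeeze bottle, 64 mm across, 200 mm high with its spout; origin at the centre of its underside
- reagent_bottle: amber bottle, 66 mm across, 140 mm high; origin at the centre of its underside
- spatula: thin flat steel lab spatula, 185 mm long, 12 mm wide, lying on the bench in front of the shaker
- timer: flat bench timer, 55 x 60 x 18 mm, lying on the bench; origin at the centre of its underside
Not all that is in view belongs to the job. What is shaped like the vial4 but blue is not meant.

How it is judged:
On the way, in this order (a step that is already met when the one before it is completed fails the run):
1. the release lever is pressed down into its detent while the block still sits in its seat (value of joint release_lever above 0.34 rad and distance between vial_block and seat below 0.008 m), for 0.2 s.
2. the block is lifted clear of the shaker, level (z of vial_block in the frame of seat above 0.06 m and angle between vial_block's own z axis and vertical below 0.12 rad and contact force between vial_block and shaker below 0.05 N), for 0.2 s.
At the end, for the whole second after the job is handed in: the gripper holds the vial block still (under 20 mm/s and 0.2 rad/s) and level (within 0.10 rad), 60 to 140 mm above its seat and within 50 mm of being centred over it, touching nothing of the shaker; the lever stays down in its detent (beyond 0.34 rad) and all five vials stand in their wells (z of vial_block in the frame of seat between 0.06 and 0.14 m and horizontal distance between vial_block and seat below 0.05 m and angle between vial_block's own z axis and vertical below 0.1 rad and linear speed of vial_block below 0.02 m/s and angular speed of vial_block below 0.2 rad/s and contact force between the fingers and vial_block above 2 N and contact force between vial_block and shaker below 0.05 N and value of joint release_lever above 0.34 rad and z of vial1 in the frame of vial_block between 0.004 and 0.018 m and angle between the z axis of each of vial1, vial2, vial3, vial4, vial5 and the z axis of vial_block, either way round below 0.2 rad and z of vial2 in the frame of vial_block between 0.004 and 0.018 m and z of vial3 in the frame of vial_block between 0.004 and 0.018 m and z of vial4 in the frame of vial_block between 0.004 and 0.018 m and z of vial5 in the frame of vial_block between 0.004 and 0.018 m); the arm keeps its last pose, push and grip.
It fails at once if the vial block is tipped by more than 0.25 rad (angle between vial_block's own z axis and vertical above 0.25 rad).
It fails at once if a bystander is shifted by more than 30 mm (distance of any of spare_block, beaker, loose_vial, wash_bottle, reagent_bottle, spatula, timer from where it was at the start of the episode above 0.03 m).
It also fails if it takes over 51 s, if anything falls off the work surface, if the arm or the gripper's body presses on something with over 40 N, if the wrist force passes 120 N, or if a joint passes its speed limit or range.

### The arm

A 6-joint arm with a two-finger parallel gripper is mounted at the origin on the work surface. World frame = base frame: x ahead of the robot, y to its left, z up, the work surface at z = 0. Lengths are in m, angles in rad, forces in N, time in s.
With the tool pointing down it reaches from about 0.375 to 0.975 m from the base axis. Payload 3.8 kg.
Tool frame: the origin (TCP) lies midway between the tips of the shut fingers; the grasp point (between the pads) lies bot.grasp_offset behind it (bot.grasp_offset is the distance from the TCP to the grasp point, in m); z points along the fingers, y is the direction in which the jaws open and shut (so a half turn about z gives the same grasp; the last joint's range is limited). The gripper opens to 85 mm and grips with 20 to 120 N. Pads are 22 mm wide; open, the fingers measure 114 mm over their backs; the gripper's body (76 mm by 85 mm) begins 54 mm behind the grasp point. The pads swing forward as they close: fully open they stand 13 mm farther back than shut.
Start: joints at [1.073, 0.264, 1.604, -0, 1.274, -0.037], TCP at [0.3, 0.605, 0.231] pointing down, gripper open.
Joint ranges: [-2.63, 2.63], [-0.94, 2.18], [0.31, 2.57], [-1.31, 4.45], [0, 2.66], [-2.55, 2.55]. Speed limits (rad/s): [2.57, 2.57, 3.14, 3.14, 3.14, 3.14].

### API

Orientations are given as a rotation vector (axis times angle).
In Python, from workcell import read_state, viewer, job, bot gives the robot as it stands.
- The arm moves only by the shell command python3 -m crank 'ROWS' [FORCE]. ROWS is text: rows parted by semicolons, each of 7 numbers parted by spaces: the shift along the tool's x, y, z in mm, then the turn, a rotation vector about the tool's x, y, z in rad, then the closure in counts, from 0 (fully open) to 255 (shut). A call has 1 to 20 rows; each row is the pose to reach, as a shift and turn from the pose commanded when the call began, along the tool's axes at that moment; what a row does not reach only later rows make up. A row lasts 1/8 s, in which the tool goes at most 62.5 mm and 10.7 degrees, less where a joint would pass 70% of its speed; a pose out of reach is approached as far as the arm can. A call with a gripper value outside its range is refused whole. The fingers move at their own pace and stop on an object; FORCE is the grip in N (left out, the last holds). Time passes only in rows, so rows that repeat a pose let the fingers close. It gives the time, the measured TCP pose, the force and the opening at its end, in the units of the state.
- read_state(): the state, without advancing time (a new reading comes with each control period).
- viewer.read_camera(name): name is "scene" or "side" or "wrist"; returns a dict with "pixels" (384x512x3 uint8, red, green, blue), "vertical_fov" (degrees; the focal length in pixels is half the picture's height over the tangent of half this angle, whatever the lens; pixels are square), "cx", "cy" (the principal point, pixels), "view" (4x4, takes a point from world to camera coordinates); the wrist camera has in their place "tool_from_camera" (4x4, takes a point from camera to tool coordinates, whose origin is the TCP and whose axes are the flange's). Camera axes: x right, y up, looking along -z (the intrinsics and any distortion apply to the point x, -y, -z); pixel columns grow to the right and rows downward; lengths in m; the calibration is good to about 2 mm. A picture is of the moment at which its call begins: read the wrist's pose just before it. There is no depth.
- job.finish_job(): hands the job in, once; it reports no verdict.
The state is a dict: "time": time; "q": joint angles; "joint_vel": joint speeds; "joint_torque": joint torques, N m; "tool_pos": TCP position; "tcp_rot": TCP orientation; "wrist_force": force on the tool from outside, world axes, zero at the start; "torque": the same for the moment, N m; "width": opening from 0.0 (shut) to 1.0 (fully open).
Only numpy, scipy, OpenCV 4.12 (cv2) and the standard library are available. Lean on these libraries where they do the work, as an engineer would, in place of code of your own. Each camera call takes 0.05 s, during which the arm holds its last target.

## Working session

There is one attempt and no reset: what is moved stays moved. The work goes in short steps, Python scripts to look and compute and a shell command to move; the robot and the scene stay as the last step left them, time stands still between calls to the robot, and variables do not carry over. Pictures are saved under pics/ and viewed, and the job is handed in when it is done.

```bash
ls; mkdir -p pics
python3 - <<'E'
from workcell import read_state, viewer, job, bot
import cv2,numpy as np
print(read_state(), bot.grasp_offset)
for n in ["scene","side","wrist"]:
    d=viewer.read_camera(n); cv2.imwrite(f"pics/{n}0.png",d["pixels"][:,:,::-1])
    print(n,{k:(v.tolist() if hasattr(v,'tolist') else v) for k,v in d.items() if k!="pixels"})
E
```

```text
pics
{'time': 0.0, 'q': array([ 1.07312383e+00,  2.64740166e-01,  1.60537638e+00, -1.16689641e-05,
        1.27371913e+00, -3.68832883e-02]), 'joint_vel': array([-0.00074   , -0.00112045, -0.0006297 ,  0.00211035,  0.00268779,
       -0.00091164]), 'joint_torque': array([-1.55045880e-03, -5.15089273e+01, -3.67316616e+01, -1.61788016e-04,
        1.31106822e-02, -2.57771319e-05]), 'tool_pos': array([0.2997844 , 0.60395173, 0.22996951]), 'tcp_rot': array([-0.71728101, -3.0580135 ,  0.00340222]), 'wrist_force': array([ 0.89792118, -0.41370811,  0.29909034]), 'torque': array([ 0.02558972, -0.07416018, -0.00777537]), 'width': 1.0000281653907621} 0.0187
scene {'vertical_fov': 45.62411367862728, 'cx': 253.56218749947672, 'cy': 194.52281822714903, 'view': [[0.15666965759326085, 0.9875772222941324, 0.01207677090185449, -0.11829768182663594], [-0.5403413124763763, 0.07547166428573279, 0.838054469543149, 0.1768811295252901], [0.8267320511634452, -0.13782328502741173, 0.545452892267825, -1.7540492261501546], [0.0, 0.0, 0.0, 1.0]]}
side {'vertical_fov': 43.167050576305485, 'cx': 252.10046446455559, 'cy': 194.8644941551837, 'view': [[0.9875124520920239, -0.1566996886870156, -0.016259290531572032, -0.5366636064678287], [0.11930267001714488, 0.6764269825788037, 0.72678291818542, -0.18199304533277577], [-0.10288843418955267, -0.7196469584488824, 0.6866747594788196, -1.1080069695581591], [0.0, 0.0, 0.0, 1.0]]}
wrist {'vertical_fov': 64.73320220948624, 'cx': 251.88066016517206, 'cy': 190.15741768317034, 'tool_from_camera': [[0.0005415008828627161, 0.9562896343668172, 0.29242065928961086, 0.07382813667875647], [0.9999995960999201, -0.0007275967442410855, 0.0005276390551242585, -0.00021886461200970597], [0.0007173400787504181, 0.2924202554638694, -0.9562896421156378, -0.14236661010754845], [0.0, 0.0, 0.0, 1.0]]}
```

View pics/scene0.png

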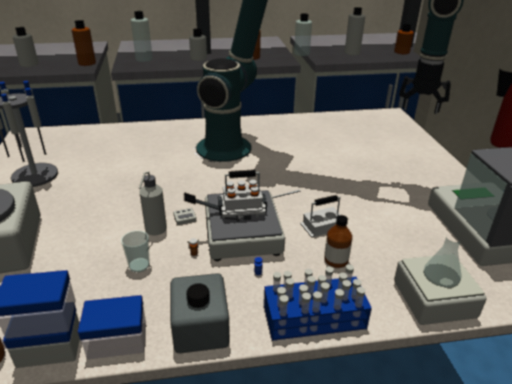

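View pics/side0.png

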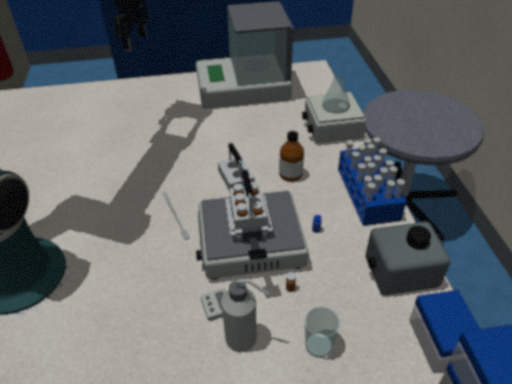

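View pics/wrist0.png

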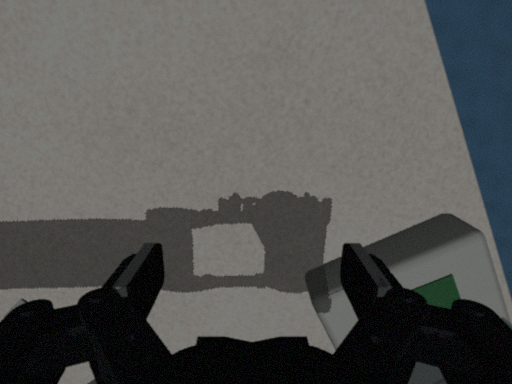

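```bash
cat > h.py <<'E'
import numpy as np, cv2
from workcell import read_state, viewer, bot
from scipy.spatial.transform import Rotation as R
def grab(n):
    s=read_state(); d=viewer.read_camera(n); px=d["pixels"]
    f=px.shape[0]/2/np.tan(np.radians(d["vertical_fov"])/2)
    if "view" in d: cw=np.linalg.inv(d["view"])
    else:
        T=np.eye(4); T[:3,:3]=R.from_rotvec(s["tcp_rot"]).as_matrix(); T[:3,3]=s["tool_pos"]; cw=T@d["tool_from_camera"]
    return px,dict(f=f,c=(d["cx"],d["cy"]),cw=cw)
def ray(K,u,v):
    d=K["cw"][:3,:3]@np.array([(u-K["c"][0])/K["f"],-(v-K["c"][1])/K["f"],-1]); return K["cw"][:3,3],d/np.linalg.norm(d)
def onz(K,u,v,z):
    o,d=ray(K,u,v); return o+d*(z-o[2])/d[2]
def proj(K,p):
    q=np.linalg.inv(K["cw"])@np.append(p,1); return K["c"][0]-K["f"]*q[0]/q[2], K["c"][1]+K["f"]*q[1]/q[2]
def tri(a,b):
    A=0;B=0
    for o,d in (a,b):
        M=np.eye(3)-np.outer(d,d);A=A+M;B=B+M@o
    p=np.linalg.solve(A,B); return p,[np.linalg.norm((np.eye(3)-np.outer(d,d))@(p-o))*1e3 for o,d in (a,b)]
def crop(px,x0,y0,x1,y1,k,name):
    cv2.imwrite(name,cv2.resize(px[y0:y1,x0:x1,::-1],None,fx=k,fy=k,interpolation=cv2.INTER_CUBIC))
E
python3 - <<'E'
from h import *
p,K=grab("scene");crop(p,180,155,350,270,4.7,"pics/sc1.png")
p,K=grab("side");crop(p,180,130,320,300,3.5,"pics/sd1.png")
E
```

```text
(no output)
```

View pics/sc1.png

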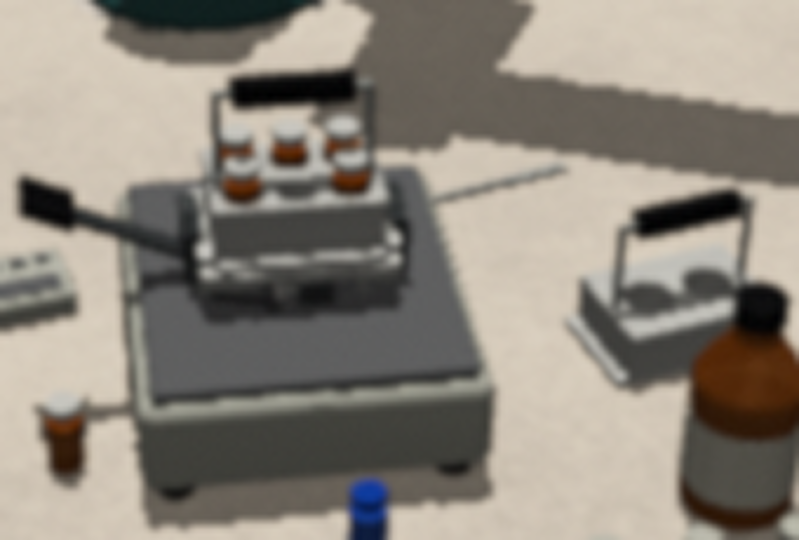

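View pics/sd1.png

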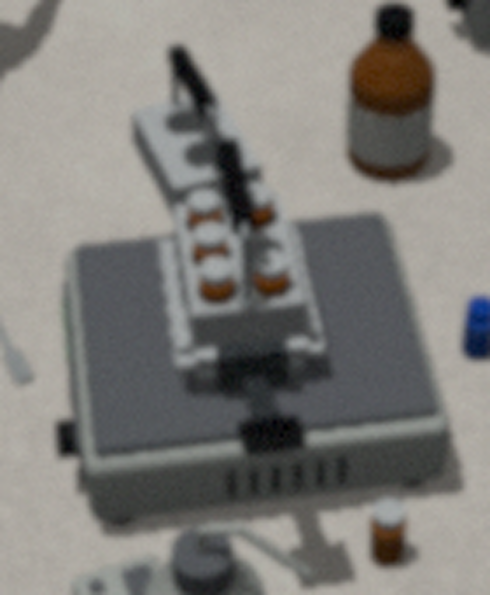

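Run:
```python
from h import *
p,A=grab("scene");p,B=grab("side")
s=lambda x,y:ray(A,180+x/4.7,155+y/4.7)
d=lambda x,y:ray(B,180+x/3.5,130+y/3.5)
def row(n,a,b): q,e=tri(s(*a),d(*b)); print(n,q.round(4),np.round(e,1))
row("pad",(46,201),(272,434))
row("bar",(293,88),(236,180))
row("bar-y",(233,92),(243,214)); row("bar+y",(355,84),(229,148))
S=lambda x,y,z:onz(A,180+x/4.7,155+y/4.7,z)
D=lambda x,y,z:onz(B,180+x/3.5,130+y/3.5,z)
print("bar@.198",S(293,88,.198),D(236,180,.198))
print("ends", S(233,92,.198),S(355,84,.198),D(243,214,.198),D(229,148,.198))
print("deck side", D(75,248,.078),D(383,212,.078),D(442,425,.078),D(80,460,.078))
print("deck scene", S(155,400,.078),S(480,370,.078))
```

```text
pad [ 0.5337 -0.1406  0.1336] [2.1 2.1]
bar [0.5369 0.0021 0.1999] [0.3 0.3]
bar-y [ 0.5366 -0.031   0.2008] [0.8 0.8]
bar+y [0.537  0.0363 0.1983] [1.9 1.9]
bar@.198 [0.53316321 0.00277173 0.198     ] [0.53725818 0.00370654 0.198     ]
ends [ 0.53295624 -0.03109748  0.198     ] [0.53352555 0.03801352 0.198     ] [ 0.53681591 -0.02694308  0.198     ] [0.53744137 0.03385183 0.198     ]
deck side [0.43571529 0.087185   0.078     ] [0.65053341 0.08598115 0.078     ] [ 0.64545902 -0.10828702  0.078     ] [ 0.42362821 -0.09782827  0.078     ]
deck scene [ 0.65054435 -0.08892584  0.078     ] [0.64967204 0.09097769 0.078     ]
```

```bash
cat >> h.py <<'E'
def to(p,tx_deg):
    "shift (mm) and turn in current tool axes for tool pointing down, tool x at heading tx_deg"
    s=read_state(); Rt=R.from_rotvec(s["tcp_rot"]); a=np.radians(tx_deg)
    x=np.array([np.cos(a),np.sin(a),0]); z=np.array([0,0,-1.]); G=R.from_matrix(np.column_stack([x,np.cross(z,x),z]))
    print("shift",(Rt.inv().apply(np.array(p)-s["tool_pos"])*1e3).round(1),"turn",(Rt.inv()*G).as_rotvec().round(4),"F",s["wrist_force"].round(1),"w",round(s["width"],3),"t",s["time"],"pos",s["tool_pos"].round(4))
E
python3 - <<'E'
from h import *
to([.535,-.146,.30],90)
p,A=grab("scene");p,B=grab("side")
print("wash", onz(A,154,231,0),onz(A,149,176,.2),onz(B,238,287,.2), "timer",onz(A,185,215,.018),"loose",onz(A,194,253,0))
E
```

```text
shift [-544.1 -567.8  -68.7] turn [-5.00e-04  3.00e-04  1.11e+00] F [-0.6  0.2 -1. ] w 1.003 t 0.35 pos [0.3001 0.6044 0.231 ]
wash [ 0.48740726 -0.24836811  0.        ] [ 0.51501878 -0.23948619  0.2       ] [ 0.4804805  -0.26362578  0.2       ] timer [ 0.44574197 -0.15708324  0.018     ] loose [ 6.01353642e-01 -1.39143089e-01  1.11022302e-16]
```

```bash
python3 -m crank '0 0 -62 0 0 0 255; 0 0 -69 0 0 0 255; -272 -284 -69 0 0 0.55 255; -272 -284 -69 0 0 0.55 255; -272 -284 -69 0 0 0.55 255;-544 -568 -69 0 0 1.11 255;-544 -568 -69 0 0 1.11 255;-544 -568 -69 0 0 1.11 255;-544 -568 -69 0 0 1.11 255;-544 -568 -69 0 0 1.11 255;-544 -568 -69 0 0 1.11 255;-544 -568 -69 0 0 1.11 255;-544 -568 -69 0 0 1.11 255;-544 -568 -69 0 0 1.11 255;-544 -568 -69 0 0 1.11 255;-544 -568 -69 0 0 1.11 255;-544 -568 -69 0 0 1.11 255;-544 -568 -69 0 0 1.11 255' 40
python3 - <<'E'
from h import *
to([.535,-.148,.15],90)
p,K=grab("wrist");cv2.imwrite("pics/w1.png",p[:,:,::-1])
for n,q in dict(pad=(.535,-.138,.137),bar=(.536,.003,.198)).items(): print(n,proj(K,np.array(q)))
E
```

```text
time: 2.7
tool_pos: [0.5346, -0.1449, 0.3004]
tcp_rot: [-2.22, -2.223, -0.0]
wrist_force: [0.5, 1.1, 0.0]
width: 0.0
shift [ -3.2   0.4 150.4] turn [ 0.0001 -0.0003  0.0014] F [0.5 1.1 0. ] w 0.0 t 2.7 pos [ 0.5346 -0.1449  0.3004]
pad (np.float64(251.7439435000509), np.float64(165.57657729989225))
bar (np.float64(253.48902751487836), np.float64(-12.778920084175468))
```

View pics/w1.png

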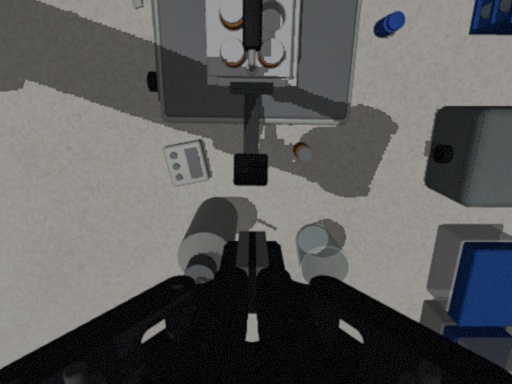

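Run:
```python
from h import *
p,K=grab("wrist")
print("washtop",onz(K,200,272,.18),"spout",onz(K,275,226,.19),"pad",onz(K,251,169,.137), "pad edges",onz(K,251,153,.13),onz(K,251,185,.144))
crop(p,190,0,330,220,2.7,"pics/w1c.png")
```

```text
washtop [ 0.48409301 -0.23608219  0.18      ] spout [ 0.55623331 -0.18214615  0.19      ] pad [ 0.53430181 -0.14159876  0.137     ] pad edges [ 0.53426263 -0.12616559  0.13      ] [ 0.53434068 -0.15679293  0.144     ]
```

View pics/w1c.png

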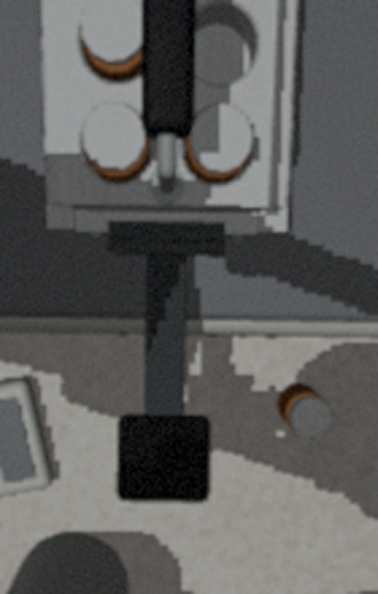

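Run:
```python
from h import *
p,K=grab("wrist");q,B=grab("side")
crop(q,190,240,330,360,5,"pics/sd2.png")
print(tri(ray(K,275,226),ray(B,268.5,295.5)))
crop(p,180,190,330,300,5,"pics/w1d.png")
```

```text
(array([ 0.55295916, -0.2208185 ,  0.10023537]), [np.float64(10.84334467879755), np.float64(10.843344678797502)])
```

View pics/sd2.png

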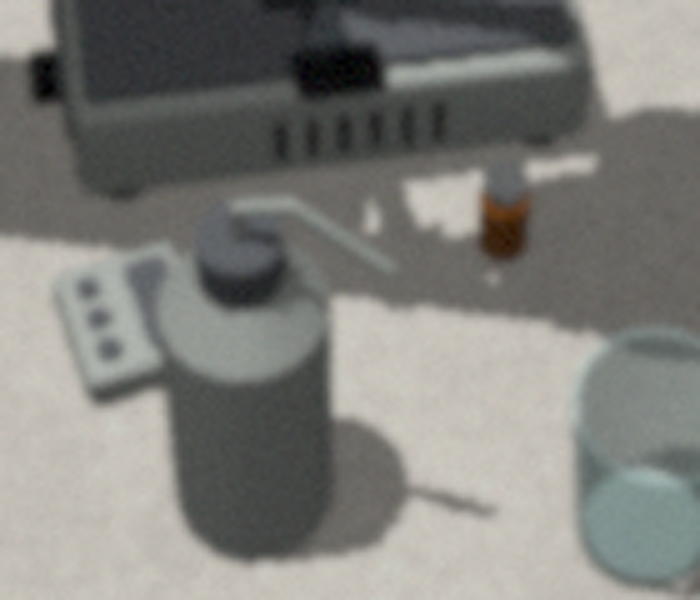

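View pics/w1d.png

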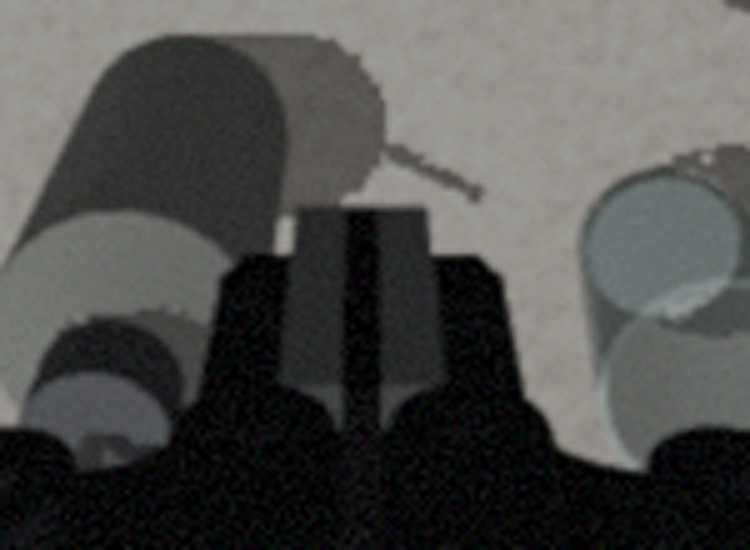

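Run:
```python
from h import *
q,B=grab("side")
for z in(.15,.17,.19): print(onz(B,269,293.6,z), onz(B,248,280,z+.02))
a,A=grab("scene"); crop(a,120,160,220,270,5,"pics/sc2.png")
```

```text
[ 0.53704849 -0.25131504  0.15      ] [ 0.50228013 -0.2297731   0.17      ]
[ 0.53434213 -0.26512386  0.17      ] [ 0.50047139 -0.2445716   0.19      ]
[ 0.53163577 -0.27893267  0.19      ] [ 0.49866264 -0.2593701   0.21      ]
```

View pics/sc2.png

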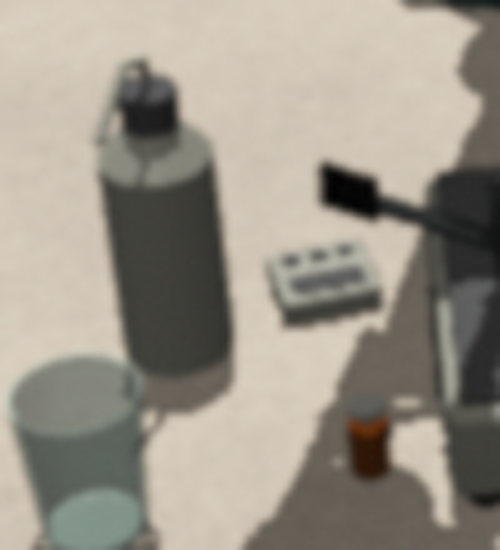

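```bash
python3 -m crank '-1 0 60 0 0 0 255; -1 0 120 0 0 0 255; -1 0 150 0 0 0 255; -1 0 158 0 0 0 255; -1 0 163 0 0 0 255; -1 0 168 0 0 0 255'
python3 -c "
from h import *
to([.535,-.146,.095],90)"
```

```text
time: 3.75
tool_pos: [0.536, -0.1479, 0.1353]
tcp_rot: [2.219, 2.22, 0.0]
wrist_force: [-6.1, -1.3, 14.0]
width: 0.001
shift [ 2.  -1.1 40.3] turn [0.0023 0.0021 0.0005] F [-6.1 -1.3 14. ] w 0.001 t 3.75 pos [ 0.536  -0.1479  0.1353]
```

```bash
python3 -m crank '0 0 6 0 0 0 255; 0 0 12 0 0 0 255; 0 0 18 0 0 0 255; 0 0 24 0 0 0 255'
python3 -m crank '0 0 5 0 0 0 255; 0 0 10 0 0 0 255; 0 0 14 0 0 0 255;0 0 14 0 0 0 255'
python3 - <<'E'
from h import *
q,B=grab("side")
crop(q,180,130,320,300,3.5,"pics/sd3.png")
E
```

```text
time: 4.25
tool_pos: [0.5363, -0.1475, 0.1098]
tcp_rot: [2.219, 2.219, 0.003]
wrist_force: [0.2, -0.4, -0.0]
width: 0.002
time: 4.75
tool_pos: [0.5347, -0.1471, 0.0939]
tcp_rot: [-2.221, -2.221, 0.001]
wrist_force: [-0.4, -0.5, 1.9]
width: -0.003
```

View pics/sd3.png

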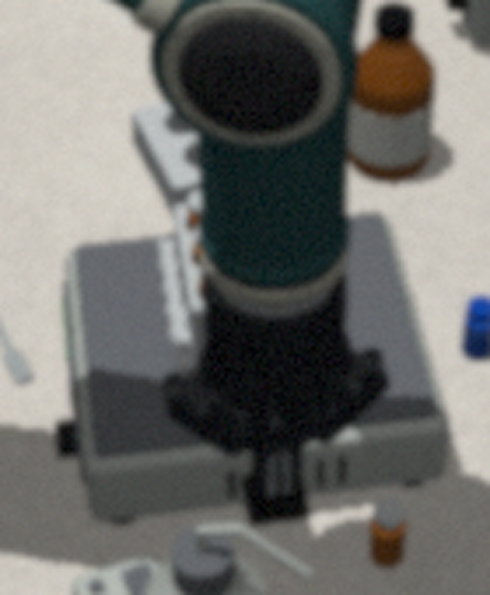

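```bash
python3 -m crank '0 0 -40 0 0 0 255; 0 0 -100 0 0 0 255; 0 0 -160 0 0 0 255; 0 0 -206 0 0 0 255; 60 0 -206 0 0 0 0; 90 0 -206 0 0 0 0; 90 0 -206 0 0 0 0;90 0 -206 0 0 0 0'
python3 - <<'E'
from h import *
to([.536,.003,.179],90)
p,K=grab("wrist");cv2.imwrite("pics/w2.png",p[:,:,::-1])
a,A=grab("scene");crop(a,180,155,350,270,4.7,"pics/sc3.png")
E
```

```text
time: 5.8
tool_pos: [0.5347, -0.0574, 0.3001]
tcp_rot: [2.221, 2.222, -0.001]
wrist_force: [-0.1, -0.0, 0.0]
width: 0.848
shift [ 60.4   1.3 121. ] turn [-0.0004  0.0004  0.0004] F [-0.1 -0.   0. ] w 0.848 t 5.8 pos [ 0.5347 -0.0574  0.3001]
```

View pics/w2.png

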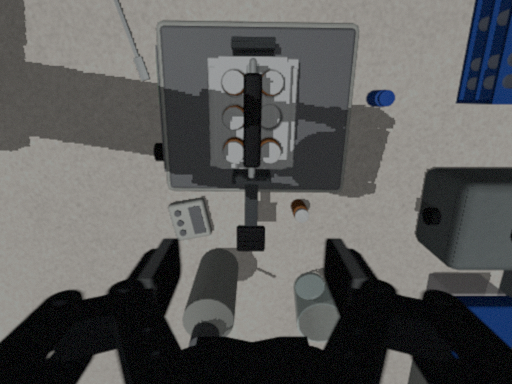

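View pics/sc3.png

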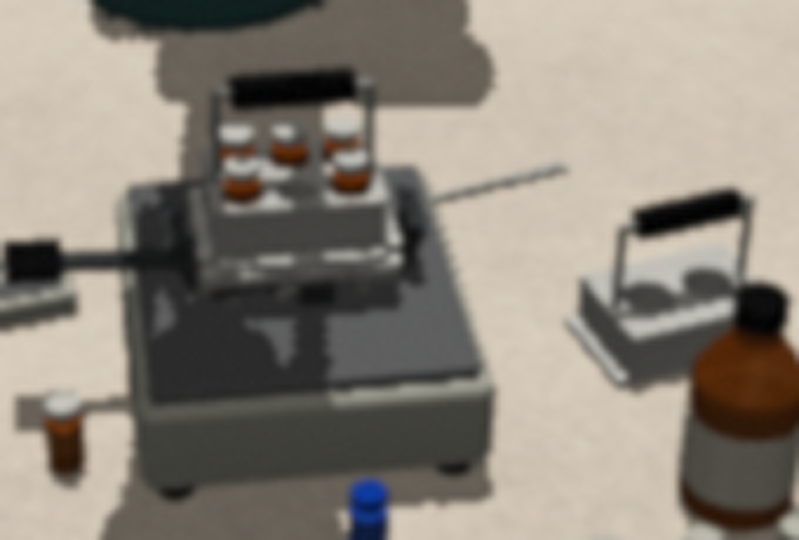

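The lever now lies level by itself (scene pad at about (187,210)). In the wrist image the bar runs from (253,73) to (252,167).

Candidates for the handle are the shaker block's bar at scene (242,174) and the spare block's bar at scene (327,201). I choose the one in the shaker, with the brown, white-capped vials; the crop confirms it.

Run:
```python
from h import *
p,K=grab("wrist")
m=np.zeros(p.shape[:2],np.uint8); m[60:180,235:272]=(p[60:180,235:272].max(2)<28)
n,l,s,c=cv2.connectedComponentsWithStats(m); i=1+np.argmax(s[1:,4]); print(s[i],c[i])
x,y,w,h,_=s[i]
ys,xs=np.where(l==i)
for rr in (y+4,y+h//2,y+h-5):
    r=xs[ys==rr]; print(rr,r.min(),r.max(), onz(K,(r.min()+r.max()+1)/2,rr,.203).round(4))
print("ends top",onz(K,x+w/2,y,.207).round(4),onz(K,x+w/2,y+h,.205).round(4))
```

```text
[ 243   73   19   93 1076] [252.4070632  119.27416357]
77 245 260 [0.5361 0.0305 0.203 ]
119 245 260 [5.361e-01 1.000e-04 2.030e-01]
161 244 259 [ 0.5354 -0.0328  0.203 ]
ends top [0.5357 0.033  0.207 ] [ 0.5358 -0.0364  0.205 ]
```

```bash
python3 -m crank '50 1 0 0 0 0 0; 57.5 1.3 0 0 0 0 0; 57.5 1.3 50 0 0 0 0; 57.5 1.3 90 0 0 0 0; 57.5 1.3 115 0 0 0 0;57.5 1.3 121 0 0 0 0;57.5 1.3 121 0 0 0 0;57.5 1.3 121 0 0 0 0'
python3 - <<'E'
from h import *
to([.536,0,.179],90)
a,A=grab("side");crop(a,180,130,320,300,3.5,"pics/sd4.png")
a,A=grab("scene");crop(a,180,115,350,240,4.7,"pics/sc4.png")
E
```

```text
time: 6.95
tool_pos: [0.5374, 0.0001, 0.181]
tcp_rot: [2.22, 2.22, 0.003]
wrist_force: [-0.1, -0.4, -0.8]
width: 1.001
shift [-0.1 -1.4  2. ] turn [ 0.0028  0.0002 -0.0003] F [-0.1 -0.4 -0.8] w 1.001 t 6.95 pos [5.374e-01 1.000e-04 1.810e-01]
```

View pics/sc4.png

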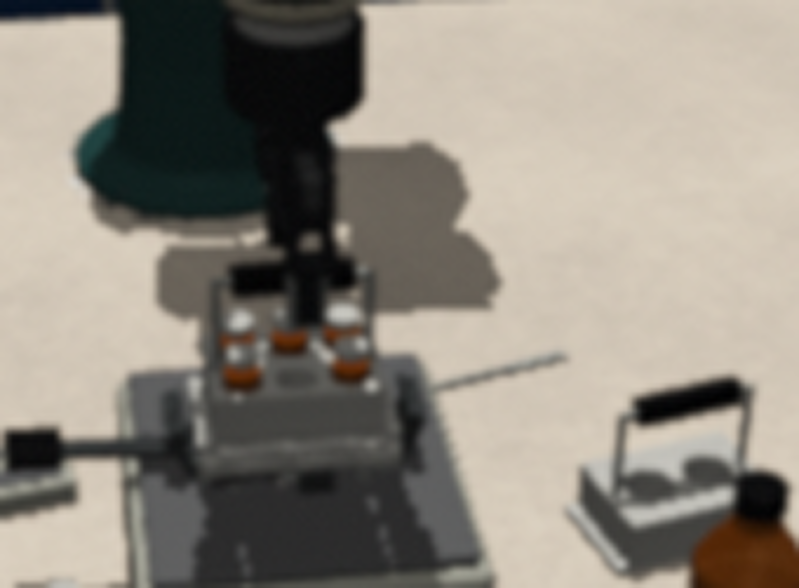

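View pics/sd4.png

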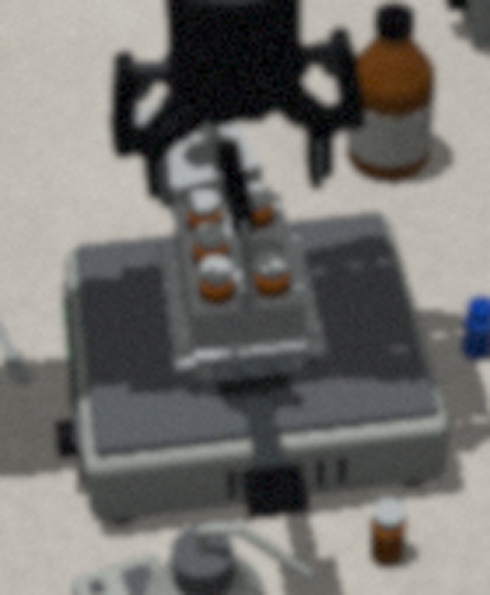

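```bash
python3 -m crank '1.5 -1 2 0 0 0 0; 1.5 -1 2 0 0 0 120; 1.5 -1 2 0 0 0 255; 1.5 -1 2 0 0 0 255; 1.5 -1 2 0 0 0 255; 1.5 -1 2 0 0 0 255; 1.5 -1 2 0 0 0 255; 1.5 -1 2 0 0 0 255' 80
python3 - <<'E'
from h import *
to([.536,0,.179],90)
a,A=grab("side");crop(a,180,100,320,270,3.5,"pics/sd5.png")
E
```

```text
time: 8.05
tool_pos: [0.535, 0.0019, 0.1774]
tcp_rot: [-2.221, -2.221, 0.0]
wrist_force: [-2.3, -0.4, 3.4]
width: 0.149
shift [-1.9  1.  -1.6] turn [-0.0003  0.0001 -0.    ] F [-2.3 -0.4  3.4] w 0.149 t 8.05 pos [0.535  0.0019 0.1774]
```

View pics/sd5.png

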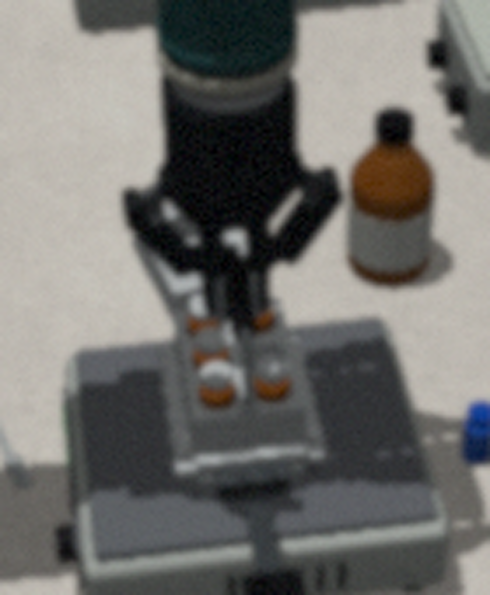

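```bash
python3 -m crank '0 0 -1.5 0 0 0 255; 0 0 -3 0 0 0 255; 0 0 -5 0 0 0 255; 0 0 -8 0 0 0 255; 0 0 -8 0 0 0 255'
python3 - <<'E'
from h import *
to([.536,0,.179],90)
a,A=grab("side");crop(a,180,100,320,300,3,"pics/sd6.png")
E
```

```text
time: 8.72
tool_pos: [0.5355, 0.0019, 0.1857]
tcp_rot: [2.221, 2.221, 0.001]
wrist_force: [1.3, -0.4, -4.7]
width: 0.151
shift [-1.9  0.5  6.7] turn [0.0008 0.     0.    ] F [ 1.3 -0.4 -4.7] w 0.151 t 8.725 pos [0.5355 0.0019 0.1857]
```

View pics/sd6.png

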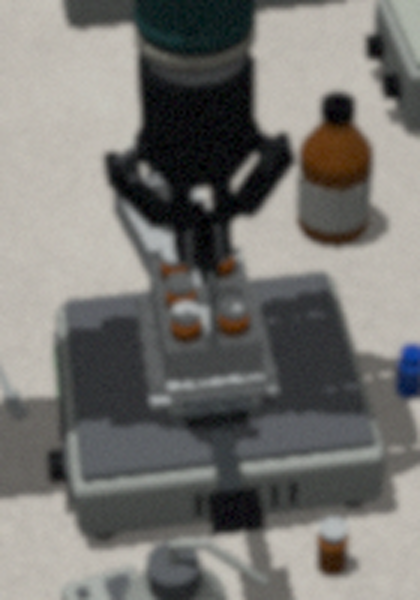

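```bash
python3 -m crank '0 0 -3 0 0 0 255; 0 0 -9 0 0 0 255; 0 0 -17 0 0 0 255; 0 0 -27 0 0 0 255; 0 0 -37 0 0 0 255; 0 0 -47 0 0 0 255; 0 0 -57 0 0 0 255; 0 0 -66 0 0 0 255; 0 0 -73 0 0 0 255; 0 0 -78 0 0 0 255; 0 0 -81 0 0 0 255; 0 0 -82 0 0 0 255; 0 0 -82 0 0 0 255; 0 0 -82 0 0 0 255; 0 0 -82 0 0 0 255; 0 0 -82 0 0 0 255'
python3 - <<'E'
from h import *
to([.536,0,.269],90)
a,A=grab("side");crop(a,160,60,340,310,2.4,"pics/sd7.png")
a,A=grab("scene");crop(a,170,75,350,270,3,"pics/sc7.png")
a,A=grab("wrist");cv2.imwrite("pics/w7.png",a[:,:,::-1])
E
```

```text
time: 10.78
tool_pos: [0.5351, 0.0019, 0.2672]
tcp_rot: [-2.221, -2.221, 0.0]
wrist_force: [-0.2, 1.0, -5.9]
width: 0.147
shift [-1.9  0.9 -1.8] turn [-0.0002 -0.     -0.    ] F [-0.2  1.  -5.9] w 0.147 t 10.775 pos [0.5351 0.0019 0.2672]
```

View pics/sd7.png

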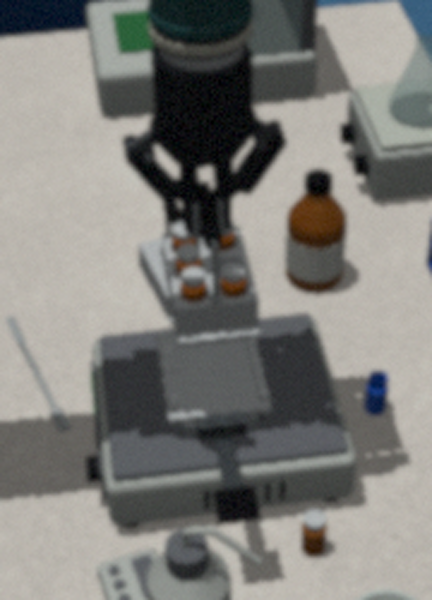

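View pics/sc7.png

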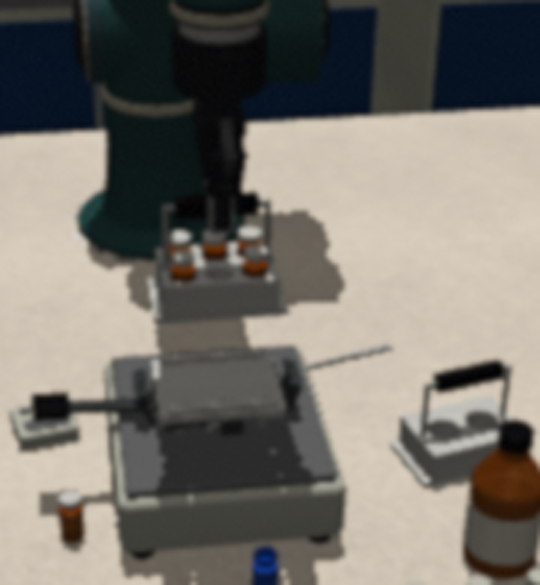

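View pics/w7.png

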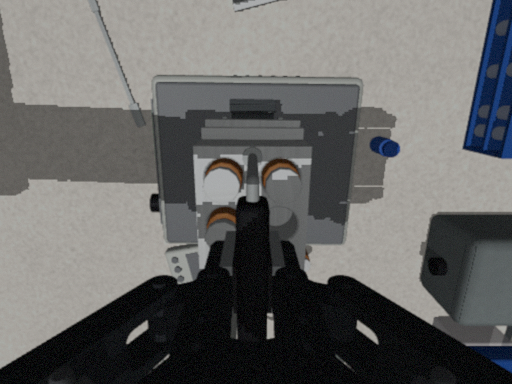

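The block is raised about 90 mm above its seat, with all five vials standing and the lever still level. The block's lower edge in the scene crop, (158,320) to (282,307), looks slightly inclined, so I check it against what a level edge would give.

Run:
```python
from h import *
a,A=grab("scene");crop(a,205,130,275,185,11,"pics/sc8.png")
cx,cy,z=.5353,.001,.196
for n,P in {"backbottom":[(cx+.035,cy-.05,z),(cx+.035,cy+.05,z)],"backtop":[(cx+.035,cy-.05,z+.036),(cx+.035,cy+.05,z+.036)],"bartop":[(cx,cy-.036,z+.1),(cx,cy+.036,z+.1)]}.items():
    q=np.array([proj(A,np.array(p)) for p in P]); q=(q-[205,130])*11; print(n,q.round(0).tolist(),"slope",((q[1]-q[0])[1]/(q[1]-q[0])[0]).round(3))
```

```text
backbottom [[212.0, 584.0], [635.0, 553.0]] slope -0.072
backtop [[209.0, 450.0], [639.0, 420.0]] slope -0.069
bartop [[247.0, 126.0], [559.0, 108.0]] slope -0.06
```

View pics/sc8.png

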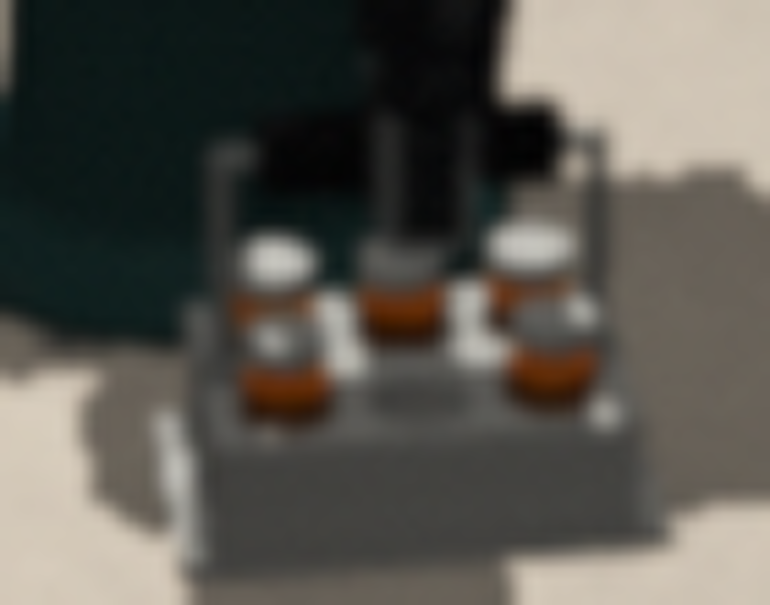

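The observed slopes are about -0.08 for the bottom edge and -0.06 for the bar top, against -0.072 and -0.060 expected, so the block is level to about 0.01 rad.

```bash
python3 -m crank '0 0 0 0 0 0 255;0 0 0 0 0 0 255;0 0 0 0 0 0 255;0 0 0 0 0 0 255'
python3 -c "
from workcell import job,read_state
s=read_state();print(s['joint_vel'].round(4));print(job.finish_job())"
```

```text
time: 11.48
tool_pos: [0.5351, 0.0019, 0.2673]
tcp_rot: [-2.221, -2.221, 0.0]
wrist_force: [0.4, -0.1, -6.4]
width: 0.154
[-0.0003  0.0007  0.0005 -0.0007  0.0003  0.0061]
the job is handed in; nothing more can be done
None
```

I pressed the lever into its detent with shut fingers, gripped the vial block's handle across x at 80 N, and lifted it straight up about 90 mm. I handed the job in at 11.5 s, with the arm still holding the block over the shaker; the hand-in gave no verdict.

- **Lever:** It took about 14 N at first contact. The force dropped to zero partway down, and the lever was lying level by itself after I let go. It was still down in the pictures after the lift.
- **Block:** It was level to about 0.01 rad by comparing its edges with the expected slopes. That check covers tilt about x only; I did not measure the other direction. The horizontal position is within a few millimetres of centred, and the joints were at rest.
- **Vials and bench:** All five vials stood in their wells. Nothing else on the bench looked moved in the views I took, but I did not measure those positions again.
- **Disagreements:** The readings of the bar's y position differed by 3 to 4 mm between cameras. The gripper opening read about 13 mm on the 14 mm bar. Neither affected the hold.

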